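Fetch the thread from the push-to-open cupboard

ROBOT

A 6-joint arm with a two-finger parallel gripper is mounted at the origin on a cart in front of the work surface, level with it; the furniture and walls round the work are solid. World frame = base frame: x ahead of the robot, y to its left, z up, the work surface at z = 0. Lengths are in m, angles in rad, forces in N, time in s.
With the tool pointing down it reaches from about 0.3 to 0.775 m from the base axis. Payload 14.6 kg.
Tool frame: the origin (TCP) lies at the centre of the arm's flange, where the gripper is bolted on; the fingertips stand 199 mm ahead of it and the grasp point (between the pads) lies 180 mm ahead of it; z points along the fingers, y is the line along which they close (so a half turn about z gives the same grasp; the last joint's range is limited). The gripper opens to 94 mm and grips with 3 to 60 N. Pads are 16 mm wide; open, the fingers measure 119 mm over their backs; the gripper's body (75 mm by 177 mm) begins 78 mm behind the grasp point.
Start: joints at [-0.067, 0.3, 1.521, -0, 1.321, -0.067], TCP at [0.55, -0, 0.405] pointing down, gripper open.
Joint ranges: [-3.03, 3.03], [-0.79, 2.21], [0.23, 2.52], [-1.04, 4.18], [0, 3.07], [-2.55, 2.55]. Speed limits (rad/s): [2.22, 2.22, 2.57, 3.14, 3.14, 3.14].

INTERFACE

Orientations are given as [roll, pitch, yaw] about the fixed x, y, z axes, in that order (R = Rz(yaw) Ry(pitch) Rx(roll)).
In Python, from station import ctrl gives the robot as it stands. The module is installed in compiled form; this text tells all that it offers.
- The arm moves only by the tool servo_tool, never from a script. Its argument "motion" is a list of rows, each a list of 5 numbers: the closure, from 0 (fully open) to 1 (shut), then the shift along the world's x, y, z in cm, then the turn about the world's z in degrees. A call has 1 to 20 rows; each row is the pose to reach, as a shift and turn from the pose commanded when the call began; what a row does not reach only later rows make up. A row lasts 1/8 s, in which the tool goes at most 62.5 mm and 10.7 degrees, less where a joint would pass 70% of its speed; a pose out of reach is approached as far as the arm can. A call with a gripper value outside its range is refused whole. The fingers move at their own pace and stop on an object; "squeeze" is the grip in N (left out, the last holds). Time passes only in rows, so rows that repeat a pose let the fingers close. It gives the time, the measured TCP pose, the force, the opening and the grip force at its end, in the units of the state.
- ctrl.get_obs(): the state, without advancing time (a new reading comes with each control period).
- ctrl.camera(name): name is "side" or "top"; returns a dict with "image" (384x512x3 uint8, red, green, blue), "fx", "fy", "cx", "cy" (pixels), "camera_from_world" (4x4, takes a point from world to camera coordinates). Camera axes: x right, y up, looking along -z (the intrinsics and any distortion apply to the point x, -y, -z); pixel columns grow to the right and rows downward; lengths in m; the calibration is good to about 2 mm. A picture is of the moment at which its call begins. There is no depth.
- ctrl.hand_in(): hands the job in; it is judged then, once.
The state is a dict: "time_s": time; "qpos": joint angles; "joint_vel": joint speeds; "tau": joint torques, N m; "ee_pos": TCP position; "eef_rot": TCP orientation; "force": force on the tool from outside, world axes, zero at the start; "moment": the same for the moment, N m; "grip_width": finger opening in m; "grip_force": force on a finger pad.
Only numpy, scipy, OpenCV 4.12 (cv2) and the standard library are available. Lean on these libraries where they do the work, as an engineer would, in place of code of your own. Each camera call takes 0.05 s, during which the arm holds its last target. There are 200 camera calls.

TASK

The cupboard on the bench has a drop-down front held by a touch latch: press the top of the flap in until the latch clicks, catch the flap as it springs open and let it down gently, without letting it drop, until it lies fully open. Then take the spool of thread out from under the cupboard's top and stand it upright on the floor of the empty wooden tray, leaving the white block where it is in the cupboard and the flap down.

Things in the scene. Friction and masses are not known exactly. Their poses are not given: they have to be found in the camera images.
- cupboard: fixed plywood bench cupboard, 284 wide (y), 125 deep (x), 240 high. Origin on the bench under the middle of its front face; x points into it, away from the robot. Inside floor at z = 60; opening 260 wide, z = 60 to 210; above it the top, z = 210 to 240, flush with the front, so things inside are reached only from the front, tool tilted. The plinth below the floor stands back 30
- flap (a joint): angle of the plain plywood front flap, hinged at its foot. 0 = shut, upright, flush; negative = pushed in: clicks free at about -0.035 (free edge 5 mm in), firm stop at -0.055; takes about 1 N at the free edge up to the stop. Once clicked it springs out when let go, slowly at first, then falls, over 2.5 rad/s if not held; 1.571 = fully open, level, towards the robot, and stays. Does not relatch
- flap_edge (a point): middle of the flap's free edge, on its outer face: the top of the shut flap. The flap is 254 wide, 148 from hinge axis to free edge, 12 thick, 0.35 kg, no handle. The latch is at the top left: there, 95 left of the middle (+y of the cupboard), a small steel striker on the inner side stands 14 beyond the edge; keep clear of it, press at the middle
- flap_hinge (a point): middle of the flap's hinge axis, which is parallel to the cupboard's y, at z = 60 in its front plane; the flap's outer face lies in a plane through this axis. Fully open, the flap fills z = 60 to 72 over the bench
- thread_spool: brown spool of waxed thread, 42 diameter, 45 high, standing upright; flanges 42 across at the bottom (0 to 7) and top (38 to 45), 34 across between. Origin at the centre of its underside, z along its axis. It starts on the cupboard floor, left or right of the middle, its axis about 42 inside the front plane
- white_block: small white off-cut block, about 37 x 53 x 16 high, beside the spool in the cupboard, 100 to 125 from it. Origin at the centre of its underside
- tray: fixed open wooden tray, 130 (its x) by 150 (its y), 26 high, walls and floor about 6 thick, empty, on the bench to the right. Origin at the centre of its underside
Mind the look-alikes: they are no part of the job. Leave any black look-alike of the tray alone.

How it is judged:
On the way, in this order (a step that is already met when the one before it is completed fails the run):
1. the latch has clicked: the flap has come open by more than 0.12 rad (value of joint flap above 0.12 rad), for 0.02 s.
2. the flap lies fully open (over 1.45 rad) (value of joint flap above 1.45 rad), for 0.2 s.
At the end, for the whole second after the job is handed in: the spool stands upright (within 7 degrees) and at rest on the floor of the tray; the flap lies fully open (over 1.45 rad); the white block is still within 30 mm of where it stood (x of thread_spool in the frame of tray between -0.055 and 0.055 m and y of thread_spool in the frame of tray between -0.065 and 0.065 m and z of thread_spool in the frame of tray below 0.012 m and angle between thread_spool's own z axis and vertical below 0.12 rad and linear speed of thread_spool below 0.02 m/s and value of joint flap above 1.45 rad and distance of white_block from where it was at the start of the episode below 0.03 m); the robot touches nothing.
It fails at once if the flap drops or bangs down: past 1.0 rad it turns faster than 1.6 rad/s (value of joint flap above 1 rad and velocity of joint flap above 1.6 rad/s).
It fails at once if the white block is shoved more than 30 mm (distance of white_block from where it was at the start of the episode above 0.03 m).
It also fails if it takes over 69 s, if anything falls off the work surface, if the arm or the gripper's body presses on something with over 40 N, if the wrist force passes 120 N, or if a joint passes its speed limit or range.

## Working session

There is one attempt and no reset: what is moved stays moved. The work goes in short steps, Python scripts to look and compute and a tool call to move; the robot and the scene stay as the last step left them, time stands still between calls to the robot, and variables do not carry over. Pictures are saved under pics/ and viewed, at most 10 in all, crops included, and the job is handed in when it is done.

Besides the shell and the picture viewer there is one more tool, called after "Request:" as name([rows], argument=value, ...), one row to a line, values as JSON. servo_tool: Moves the arm, as the interface text tells. Its arguments: {"type":"object","properties":{"motion":{"type":"array","items":{"type":"array","items":{"type":"number"}}},"squeeze":{"type":"number"}},"required":["motion"]}

```bash
mkdir -p pics; cat > h.py <<'E'
import numpy as np,cv2
from station import ctrl
def snap(n,f):
    c=ctrl.camera(n); im=cv2.cvtColor(c["image"],cv2.COLOR_RGB2BGR); cv2.imwrite(f"pics/{f}.png",im)
    np.savez(f"pics/{f}.npz",**{k:v for k,v in c.items() if k!="image"}); return im
def cam(f): return np.load(f"pics/{f}.npz")
def proj(c,p):
    q=c["camera_from_world"]@np.r_[p,1]; return np.array([c["cx"]+c["fx"]*q[0]/-q[2], c["cy"]-c["fy"]*q[1]/-q[2]])
def plane(c,u,v,z):
    T=np.linalg.inv(c["camera_from_world"]); d=T[:3,:3]@np.array([(u-c["cx"])/c["fx"],-(v-c["cy"])/c["fy"],-1]); o=T[:3,3]
    return o+d*(z-o[2])/d[2]
E
python3 - <<'E'
from h import *
a=snap("side","s0");b=snap("top","t0")
cv2.imwrite("pics/both0.png",cv2.resize(np.hstack([a,b]),(800,300)))
for f in("s0","t0"):
    c=cam(f);print(list(c.keys()),np.linalg.inv(c["camera_from_world"])[:3].round(3),c["fx"],c["cx"],c["cy"])
    print([c[k] for k in c if 'dist' in k])
print(ctrl.get_obs())
E
```

```text
['fx', 'fy', 'cx', 'cy', 'camera_from_world'] [[ 0.255  0.375 -0.891 -0.266]
 [-0.967  0.079 -0.243 -0.282]
 [-0.021  0.924  0.382  0.533]] 465.6200330632513 256.914045148496 190.52436559772178
[]
['fx', 'fy', 'cx', 'cy', 'camera_from_world'] [[ 0.176  0.788 -0.591  0.069]
 [-0.984  0.147 -0.097 -0.125]
 [ 0.01   0.598  0.801  0.862]] 425.7838688917267 255.38159503413283 189.69926510797941
[]
{'time_s': 0.1, 'qpos': array([-6.65993493e-02,  3.00389517e-01,  1.52150120e+00, -4.44656904e-05,
        1.32069271e+00, -6.65934676e-02]), 'joint_vel': array([ 0.00012757, -0.00208282, -0.00135561, -0.00101474,  0.00045741,
       -0.00025873]), 'tau': array([ 1.84928511e-03, -5.32644153e+01, -3.53284299e+01,  7.10431044e-02,
        2.34944851e-02, -7.30603051e-05]), 'ee_pos': array([ 5.49970435e-01, -3.68800691e-06,  4.04164775e-01]), 'eef_rot': array([-3.14060122e+00, -2.29538850e-05,  1.57080146e+00]), 'force': array([0.28031733, 1.09363991, 0.19886112]), 'moment': array([-0.05137823, -0.00288916, -0.00195766]), 'grip_force': 0.0, 'grip_width': 0.09414381309425486}
```

View pics/s0.png

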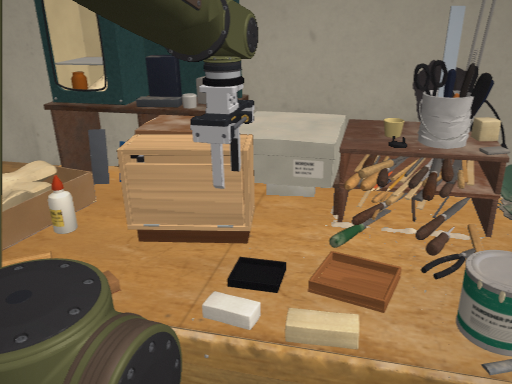

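View pics/t0.png

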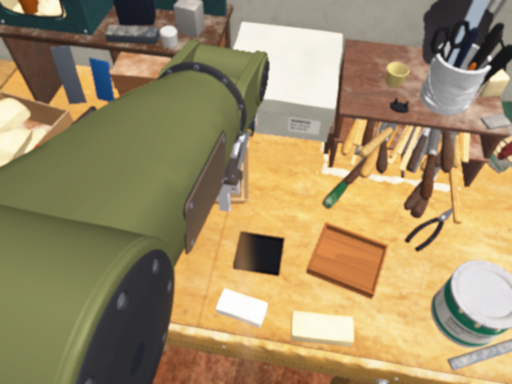

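The side view shows the shut cupboard at about (190,190), with its latch mark at (138,158). The brown wooden tray is at (355,280). Look-alikes are the black tray at (257,274), which I leave alone, and the white block at (231,310) and cream block at (322,327) on the bench. The spool and the cupboard's own white block are hidden behind the flap. Next is a close crop to measure from.

```bash
python3 - <<'E'
import cv2
a=cv2.imread("pics/s0.png")
cv2.imwrite("pics/c0.png",cv2.resize(a[115:315,110:410],(800,533),interpolation=cv2.INTER_CUBIC))
E
```

```text
(no output)
```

View pics/c0.png

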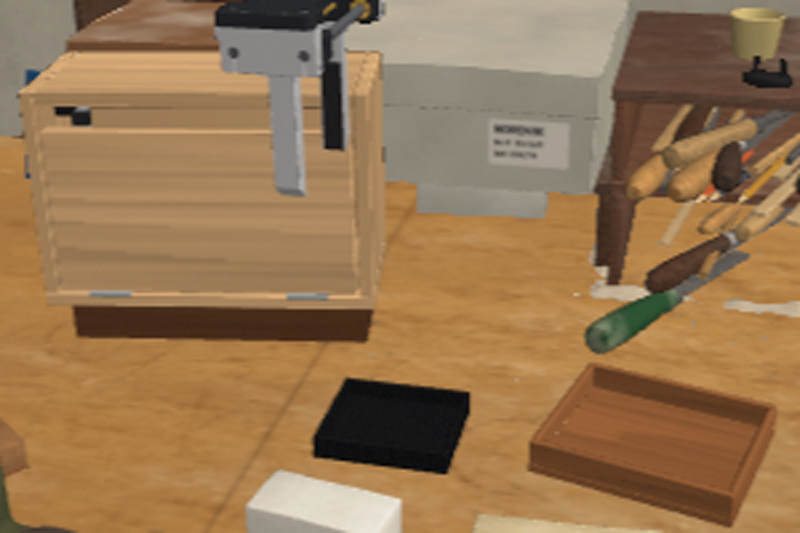

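Request:
servo_tool([
  [1,0,0,0,10],
  [1,0,0,0,20],
  [1,0,0,0,30],
  [1,0,0,0,40],
  [1,0,0,0,50],
  [1,0,0,0,60],
  [1,0,0,0,70],
  [1,0,0,0,80],
  [1,0,0,0,90],
  [1,0,0,0,90],
])

```text
time_s: 1.35
ee_pos: [0.55, 0.0, 0.4044]
eef_rot: [3.142, -0.001, 3.141]
force: [-0.4, -0.5, -0.2]
grip_width: 0.0005
grip_force: 0.0
```

The crop confirms the choice: the reddish-brown tray has its rim corners near crop pixels (592,366), (775,405), (733,497) and (532,440). The flap front is clear, with its foot at (50,292) to (357,300) and the latch striker at the top left (80,115). Next I fit both poses.

```bash
cat > fit.py <<'E'
from h import *
from scipy.optimize import least_squares
def P(pose,l):
    x,y,a=pose; c,s=np.cos(a),np.sin(a); return np.array([x+c*l[0]-s*l[1],y+s*l[0]+c*l[1],l[2]])
def fit(c,L,px,x0):
    f=lambda q:np.concatenate([proj(c,P(q,l))-p for l,p in zip(L,px)])
    r=least_squares(f,x0); return r.x,r.fun.round(1)
E
python3 - <<'E'
from fit import *
c=cam("s0"); px=lambda q:np.array([(110+x*.375,115+y*.375) for x,y in q])
L=[(0,.142,.24),(0,.127,.208),(0,-.127,.208),(0,.127,.06),(0,-.127,.06)]
print(fit(c,L,px([(22,95),(42,128),(356,133),(50,292),(357,300)]),[.6,.1,0]))
L=[(.065,.075,.026),(.065,-.075,.026),(-.065,-.075,.026),(-.065,.075,.026),(-.065,.075,0),(-.065,-.075,0)]
q=px([(592,366),(775,405),(733,497),(532,440),(530,468),(735,522)])
for a in(0,1.57,-.6,-1): print(fit(c,L,q,[.5,-.3,a]))
E
```

```text
(array([0.60017743, 0.11672271, 0.17663459]), array([-2.1, -1. , -0.8,  0.8, -1.5, -0.2,  4.5,  0.8,  0.3, -0.1]))
(array([ 0.54427589, -0.2609742 , -0.23300359]), array([-0.6, -2.5,  1.4, -0.8,  1.4, -0.7, -1.1, -0.1, -0.6,  0.7, -0.6,
        1.9]))
(array([ 0.54427589, -0.2609742 , -0.23300353]), array([-0.6, -2.5,  1.4, -0.8,  1.4, -0.7, -1.1, -0.1, -0.6,  0.7, -0.6,
        1.9]))
(array([ 0.54427589, -0.2609742 , -0.23300367]), array([-0.6, -2.5,  1.4, -0.8,  1.4, -0.7, -1.1, -0.1, -0.6,  0.7, -0.6,
        1.9]))
(array([ 0.54427589, -0.2609742 , -0.23300363]), array([-0.6, -2.5,  1.4, -0.8,  1.4, -0.7, -1.1, -0.1, -0.6,  0.7, -0.6,
        1.9]))
```

```bash
python3 - <<'E'
from fit import *
c=cam("s0"); px=lambda q:np.array([(110+x*.375,115+y*.375) for x,y in q])
L=[(0,.142,.24),(0,.127,.208),(0,-.127,.208),(0,-.127,.06),(-.0,.142,.24)]
q,_=fit(c,L,px([(22,95),(42,128),(356,133),(357,300),(22,95)]),[.6,.1,0]);print(q,_)
for l in [(0,.127,.06),(0,.142,.045),(.03,.14,0.0),(0,0,.208),(.0,-.142,.24)]: print(l,(proj(c,P(q,l))-[110,115])/.375,P(q,l))
E
```

```text
[0.60012723 0.11390781 0.16901478] [-0.8 -1.1  0.5  0.8 -0.3  0.1  1.4  0.2 -0.8 -1.1]
(0, 0.127, 0.06) [ 65.41554122 293.95697227] [0.57876441 0.23909818 0.06      ]
(0, 0.142, 0.045) [ 50.570682   309.19737622] [0.57624124 0.25388444 0.045     ]
(0.03, 0.14, 0.0) [ 70.48318133 338.50198659] [0.60615019 0.25695928 0.        ]
(0, 0, 0.208) [197.42224605 131.65069145] [0.60012723 0.11390781 0.208     ]
(0.0, -0.142, 0.24) [372.98268134  94.63030838] [ 0.62401323 -0.02606883  0.24      ]
```

Request:
servo_tool([
  [1,0,0,6,0],
  [1,0,0,12,0],
  [1,0,0,18,0],
  [1,0,0,24,0],
  [1,0,0,30,0],
  [1,0,0,36,0],
  [1,0,0,42,0],
  [1,0,0,48,0],
  [1,0,0,54,0],
])

```text
time_s: 2.48
ee_pos: [0.5071, -0.0003, 0.8483]
eef_rot: [3.141, 0.016, 3.137]
force: [0.2, -0.3, 0.5]
grip_width: 0.0002
grip_force: 0.0
```

```bash
python3 -c "
from h import *
o=ctrl.get_obs();print(o['qpos'].round(3),o['ee_pos'],o['eef_rot'])"
```

```text
[-0.073  0.456  0.238  0.003  2.431 -1.638] [ 5.07149492e-01 -2.72041094e-04  8.48281710e-01] [3.14104529 0.01606681 3.1373907 ]
```

Request:
servo_tool([
  [1,0,0,15,0],
  [1,0,0,30,0],
  [1,0,0,30,0],
  [1,0,0,30,0],
])

```text
time_s: 2.98
ee_pos: [0.4146, 0.0, 0.9082]
eef_rot: [-3.141, 0.045, 3.141]
force: [1.1, 0.8, -1.0]
grip_width: 0.0007
grip_force: 0.0
```

```bash
python3 -c "
from h import *
o=ctrl.get_obs();print(o['qpos'].round(3),o['ee_pos'],o['eef_rot'])"
```

```text
[-0.089  0.328  0.235  0.007  2.534 -1.653] [4.14625047e-01 1.22741324e-05 9.08208529e-01] [-3.14144929  0.04535448  3.14089992]
```

Request:
servo_tool([
  [1,0,0,-10,0],
  [1,0,0,-20,0],
  [1,0,0,-20,0],
])

```text
time_s: 3.35
ee_pos: [0.4195, -0.0004, 0.7927]
eef_rot: [-3.142, 0.045, 3.141]
force: [1.3, 0.0, 1.1]
grip_width: 0.0003
grip_force: 0.0
```

```bash
python3 -c "
from h import *
o=ctrl.get_obs();print(o['qpos'].round(3),o['ee_pos'],o['eef_rot'])"
```

```text
[-0.089  0.053  0.917  0.005  2.127 -1.657] [ 4.19470866e-01 -3.67413039e-04  7.92746002e-01] [-3.14157405  0.04453051  3.14109058]
```

Request:
servo_tool([
  [1,5,0,-5,0],
  [1,10,0,-10,0],
  [1,15,0,-14,0],
  [1,20,0,-18,0],
  [1,24,0,-22,0],
])

```text
time_s: 3.98
ee_pos: [0.6516, -0.0004, 0.5817]
eef_rot: [3.142, 0.044, 3.141]
force: [1.4, -0.8, -0.3]
grip_width: 0.0005
grip_force: 0.0
```

Request:
servo_tool([
  [1,5,0,3,0],
  [1,10,0,6,0],
])

```text
time_s: 4.22
ee_pos: [0.7105, -0.0007, 0.6188]
eef_rot: [3.141, 0.048, 3.141]
force: [-0.4, -0.1, 1.1]
grip_width: 0.0004
grip_force: 0.0
```

Request:
servo_tool([
  [1,5,0,3,0],
])

```text
time_s: 4.35
ee_pos: [0.7241, -0.0007, 0.6266]
eef_rot: [3.141, 0.068, 3.141]
force: [27.3, -1.8, 21.2]
grip_width: 0.0001
grip_force: 0.0
```

Request:
servo_tool([
  [1,20,0,12,0],
])

```text
time_s: 4.47
ee_pos: [0.728, -0.0008, 0.6233]
eef_rot: [3.141, 0.098, 3.141]
force: [0.8, 0.7, -0.1]
grip_width: 0.0005
grip_force: 0.0
```

```bash
python3 -c "
from h import *
c=cam('s0')
print(plane(c,315,190,0),plane(c,250,185,0))
o=ctrl.get_obs();print(o['qpos'].round(3),o['ee_pos'],o['eef_rot'])"
```

```text
[ 1.01607894 -0.11184338  0.        ] [1.01502321 0.08906876 0.        ]
[-0.052  0.819  0.239  0.006  1.985 -1.62 ] [ 0.72801817 -0.00079958  0.62333451] [3.14106084 0.09817166 3.14107113]
```

Request:
servo_tool([
  [1,6,0,5,0],
])

```text
time_s: 4.6
ee_pos: [0.7216, -0.0005, 0.6389]
eef_rot: [-3.141, 0.146, 3.141]
force: [0.6, 0.4, 1.8]
grip_width: 0.0004
grip_force: 0.0
```

Request:
servo_tool([
  [1,6,0,5,0],
])

```text
time_s: 4.72
ee_pos: [0.7177, -0.0004, 0.6487]
eef_rot: [-3.141, 0.182, 3.141]
force: [0.6, -0.6, -0.2]
grip_width: 0.0002
grip_force: 0.0
```

Request:
servo_tool([
  [1,6,0,5,0],
])

```text
time_s: 4.85
ee_pos: [0.7156, -0.0004, 0.6555]
eef_rot: [-3.141, 0.216, 3.142]
force: [0.8, -0.2, -0.2]
grip_width: 0.0005
grip_force: 0.0
```

Request:
servo_tool([
  [1,6,0,5,0],
])

```text
time_s: 4.97
ee_pos: [0.7142, -0.0004, 0.6612]
eef_rot: [-3.141, 0.25, 3.142]
force: [0.4, -0.3, -0.8]
grip_width: 0.0001
grip_force: 0.0
```

Request:
servo_tool([
  [1,6,0,5,0],
])

```text
time_s: 5.1
ee_pos: [0.7129, -0.0004, 0.6667]
eef_rot: [-3.141, 0.285, 3.142]
force: [-0.0, 1.4, -0.0]
grip_width: 0.0004
grip_force: 0.0
```

Request:
servo_tool([
  [1,6,0,5,0],
])

```text
time_s: 5.22
ee_pos: [0.7119, -0.0004, 0.672]
eef_rot: [-3.141, 0.319, 3.142]
force: [-0.7, -0.4, 0.0]
grip_width: 0.0004
grip_force: 0.0
```

Request:
servo_tool([
  [1,20,0,15,0],
  [1,20,0,15,0],
  [1,20,0,15,0],
])

```text
time_s: 5.6
ee_pos: [0.7118, -0.0003, 0.6759]
eef_rot: [-3.141, 0.353, 3.142]
force: [-0.3, 0.0, -0.0]
grip_width: 0.0003
grip_force: 0.0
```

```bash
python3 -c "
from h import *
o=ctrl.get_obs();print(o['qpos'].round(3),o['ee_pos'],o['eef_rot'])"
```

```text
[-0.054  0.752  0.236  0.019  1.8   -1.617] [ 7.11784328e-01 -3.31197852e-04  6.75924116e-01] [-3.14148208  0.35336885  3.1415439 ]
```

Request:
servo_tool([
  [1,6,0,6,0],
])

```text
time_s: 5.72
ee_pos: [0.7083, -0.0004, 0.6844]
eef_rot: [-3.142, 0.389, 3.142]
force: [0.4, -0.3, 0.6]
grip_width: 0.0002
grip_force: 0.0
```

Request:
servo_tool([
  [1,6,0,6,0],
])

```text
time_s: 5.85
ee_pos: [0.7039, -0.0003, 0.6946]
eef_rot: [-3.141, 0.429, -3.142]
force: [0.5, 1.0, -0.1]
grip_width: -0.0001
grip_force: 0.0
```

Request:
servo_tool([
  [1,6,0,6,0],
])

```text
time_s: 5.98
ee_pos: [0.7007, -0.0002, 0.7026]
eef_rot: [-3.141, 0.466, -3.142]
force: [1.0, -0.2, 0.1]
grip_width: 0.0004
grip_force: 0.0
```

Request:
servo_tool([
  [1,6,0,6,0],
])

```text
time_s: 6.1
ee_pos: [0.6983, -0.0002, 0.7095]
eef_rot: [-3.141, 0.502, -3.142]
force: [-0.6, -0.1, 0.3]
grip_width: 0.0007
grip_force: 0.0
```

Request:
servo_tool([
  [1,6,0,6,0],
])

```text
time_s: 6.22
ee_pos: [0.6962, -0.0002, 0.7159]
eef_rot: [-3.141, 0.538, 3.142]
force: [0.5, -1.2, 0.3]
grip_width: 0.0004
grip_force: 0.0
```

Request:
servo_tool([
  [1,6,0,6,0],
])

```text
time_s: 6.35
ee_pos: [0.6945, -0.0002, 0.722]
eef_rot: [-3.141, 0.575, -3.142]
force: [1.0, 0.1, 0.6]
grip_width: 0.0002
grip_force: 0.0
```

Request:
servo_tool([
  [1,6,0,6,0],
])

```text
time_s: 6.48
ee_pos: [0.6931, -0.0002, 0.7276]
eef_rot: [-3.141, 0.612, 3.142]
force: [-0.8, 0.5, -1.6]
grip_width: 0.0003
grip_force: 0.0
```

Request:
servo_tool([
  [1,6,0,6,0],
])

```text
time_s: 6.6
ee_pos: [0.692, -0.0002, 0.7329]
eef_rot: [-3.141, 0.649, -3.142]
force: [-0.6, -0.8, -0.9]
grip_width: 0.0001
grip_force: 0.0
```

Request:
servo_tool([
  [1,6,0,6,0],
])

```text
time_s: 6.72
ee_pos: [0.6912, -0.0002, 0.7378]
eef_rot: [-3.141, 0.686, -3.141]
force: [0.7, -0.2, -0.8]
grip_width: 0.0004
grip_force: 0.0
```

Request:
servo_tool([
  [1,6,0,6,0],
])

```text
time_s: 6.85
ee_pos: [0.6907, -0.0001, 0.7423]
eef_rot: [-3.141, 0.723, -3.141]
force: [0.3, -0.3, 0.4]
grip_width: 0.0006
grip_force: 0.0
```

Request:
servo_tool([
  [1,6,0,6,0],
])

```text
time_s: 6.98
ee_pos: [0.6905, -0.0001, 0.7465]
eef_rot: [-3.141, 0.76, -3.141]
force: [-0.4, -0.9, -0.2]
grip_width: 0.0003
grip_force: 0.0
```

Request:
servo_tool([
  [1,6,0,6,0],
])

```text
time_s: 7.1
ee_pos: [0.6906, -0.0001, 0.7504]
eef_rot: [-3.141, 0.797, -3.141]
force: [0.8, -0.3, 0.5]
grip_width: 0.0002
grip_force: 0.0
```

Request:
servo_tool([
  [1,6,0,6,0],
])

```text
time_s: 7.22
ee_pos: [0.6909, -0.0001, 0.7539]
eef_rot: [-3.141, 0.834, -3.141]
force: [0.4, -0.2, 0.6]
grip_width: 0.0006
grip_force: 0.0
```

```bash
python3 -c "
from h import *
o=ctrl.get_obs();print(o['qpos'].round(3),o['ee_pos'],o['eef_rot'])"
```

```text
[-0.058  0.663  0.236  0.043  1.409 -1.616] [ 6.90935421e-01 -1.25901982e-04  7.53908581e-01] [-3.14128363  0.83415606 -3.14146616]
```

```bash
cat > nav.py <<'E'
from fit import *
from scipy.spatial.transform import Rotation as Ro
CUP=[0.600,0.114,0.169]
def rot(): return Ro.from_euler('xyz',ctrl.get_obs()['eef_rot'])
def delta(target,off,turn=0):
    """cm shift bringing tool point off (tool frame, m) to world target, after a turn (deg) about z"""
    R=Ro.from_euler('z',turn,degrees=True)*rot()
    return ((np.array(target)-R.apply(off)-ctrl.get_obs()['ee_pos'])*100).round(2)
def tilt(R): z=R.apply([0,0,1]); return np.arccos(-z[2]),np.arctan2(z[1],z[0])
E
python3 - <<'E'
from nav import *
R=rot();print(tilt(R),R.apply([1,0,0]))
sx=np.sign(R.apply([1,0,0])[0]);off=[.008*sx,0,.199]
for l in [(-.06,0,.25),(-.04,0,.192),(-.006,0,.192)]: print(l,delta(P(CUP,l),off,9.7),P(CUP,l))
E
```

```text
(np.float64(0.8341561033311025), np.float64(-0.0002906862222224115)) [-6.71803048e-01 -8.49805313e-05 -7.40729814e-01]
(-0.06, 0, 0.25) [-30.07   7.83 -37.61] [0.54085479 0.1039082  0.25      ]
(-0.04, 0, 0.192) [-28.1    8.17 -43.41] [0.56056986 0.10727213 0.192     ]
(-0.006, 0, 0.192) [-24.75   8.74 -43.41] [0.59408548 0.11299082 0.192     ]
```

Request:
servo_tool([
  [1,-6,1,0,2],
  [1,-12,2,-2,4],
  [1,-18,3,-6,6],
  [1,-23,4,-11,8],
  [1,-28,5,-15,9.7],
  [1,-31,6,-20,9.7],
  [1,-31,7,-26,9.7],
  [1,-31,8,-31,9.7],
  [1,-31,8,-36,9.7],
  [1,-30,8,-40,9.7],
  [1,-29,8.2,-43.4,9.7],
  [1,-28,8.2,-43.4,9.7],
  [1,-28,8.2,-43.4,9.7],
])

```text
time_s: 8.85
ee_pos: [0.412, 0.0818, 0.322]
eef_rot: [-3.141, 0.835, -2.972]
force: [0.8, -0.0, 1.0]
grip_width: 0.0002
grip_force: 0.0
```

```bash
python3 - <<'E'
from nav import *
R=rot();print(tilt(R)); off=[-.008,0,.199]; o=ctrl.get_obs()
print((R.apply(off)+o['ee_pos']).round(4))
for l in [(-.03,0,.192),(-.006,0,.192),(.006,0,.192)]: print(l,delta(P(CUP,l),off))
a=snap("side","s1")
cv2.imwrite("pics/c1.png",cv2.resize(a[90:260,90:345],(765,510),interpolation=cv2.INTER_CUBIC))
c=cam("s1"); T=R.apply(off)+o['ee_pos']; print((proj(c,T)-[90,90])*3)
E
```

```text
(np.float64(0.8347823254547128), np.float64(0.1689955116972764))
[0.5627 0.1076 0.1943]
(-0.03, 0, 0.192) [ 0.77  0.14 -0.23]
(-0.006, 0, 0.192) [ 3.14  0.54 -0.23]
(0.006, 0, 0.192) [ 4.32  0.75 -0.23]
[270.85036314 260.06988803]
```

View pics/c1.png

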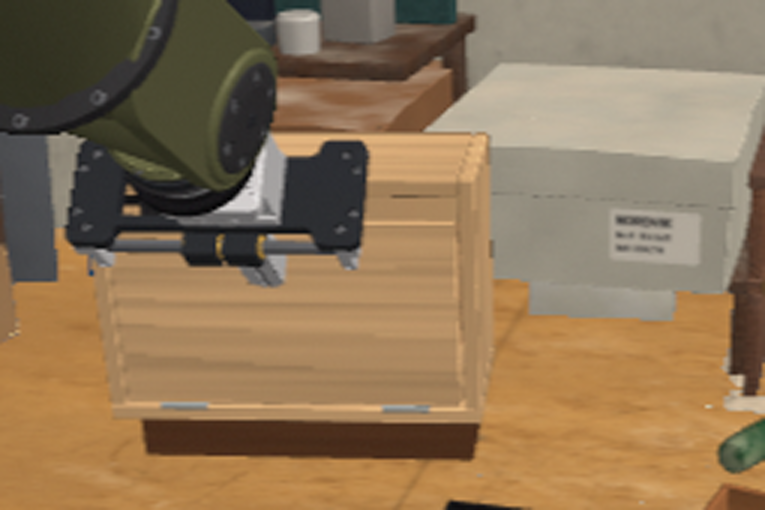

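The tool is tilted and aimed at the middle of the flap's top, fingertip at about (268,280) in the crop. Now I press.

Request:
servo_tool([
  [1,1,0.2,-0.2,0],
  [1,2,0.35,-0.2,0],
  [1,2.6,0.45,-0.2,0],
  [1,3.0,0.5,-0.2,0],
  [1,3.3,0.55,-0.2,0],
  [1,3.5,0.6,-0.2,0],
])

```text
time_s: 9.65
ee_pos: [0.446, 0.0879, 0.3176]
eef_rot: [-3.141, 0.832, -2.972]
force: [-0.3, -0.5, -0.7]
grip_width: 0.0003
grip_force: 0.0
```

Request:
servo_tool([
  [1,0.2,0.03,0,0],
  [1,0.2,0.03,0,0],
])

```text
time_s: 9.9
ee_pos: [0.4479, 0.0882, 0.3177]
eef_rot: [-3.141, 0.832, -2.972]
force: [-0.4, 0.0, -0.8]
grip_width: 0.0009
grip_force: 0.0
```

Request:
servo_tool([
  [1,0.2,0.03,0,0],
  [1,0.2,0.03,0,0],
])

```text
time_s: 10.15
ee_pos: [0.45, 0.0885, 0.3177]
eef_rot: [-3.141, 0.832, -2.972]
force: [0.9, 0.7, -0.6]
grip_width: 0.0003
grip_force: 0.0
```

Request:
servo_tool([
  [1,0.2,0.03,0,0],
  [1,0.2,0.03,0,0],
])

```text
time_s: 10.4
ee_pos: [0.452, 0.0888, 0.3177]
eef_rot: [-3.141, 0.832, -2.972]
force: [-0.7, 0.7, 0.1]
grip_width: 0.0003
grip_force: 0.0
```

Request:
servo_tool([
  [1,0.2,0.03,0,0],
  [1,0.2,0.03,0,0],
])

```text
time_s: 10.65
ee_pos: [0.454, 0.0891, 0.3177]
eef_rot: [-3.141, 0.832, -2.972]
force: [0.3, 0.4, 0.7]
grip_width: 0.0005
grip_force: 0.0
```

Request:
servo_tool([
  [1,0.2,0.03,0,0],
  [1,0.2,0.03,0,0],
])

```text
time_s: 10.9
ee_pos: [0.456, 0.0894, 0.3177]
eef_rot: [-3.141, 0.832, -2.972]
force: [-1.0, 0.3, -0.2]
grip_width: 0.0003
grip_force: 0.0
```

Request:
servo_tool([
  [1,0.15,0.03,0,0],
  [1,0.15,0.03,0,0],
])

```text
time_s: 11.15
ee_pos: [0.4574, 0.0897, 0.3176]
eef_rot: [-3.141, 0.831, -2.972]
force: [-2.6, -0.8, 0.7]
grip_width: 0.0007
grip_force: 1.1
```

Request:
servo_tool([
  [1,0.15,0.03,0,0],
  [1,0.15,0.03,0,0],
])

```text
time_s: 11.4
ee_pos: [0.4589, 0.09, 0.3176]
eef_rot: [-3.141, 0.832, -2.972]
force: [-2.6, -0.4, 0.8]
grip_width: 0.0004
grip_force: 1.2
```

Request:
servo_tool([
  [1,0.2,0.03,0,0],
  [1,0.2,0.03,0,0],
])

```text
time_s: 11.65
ee_pos: [0.4611, 0.0903, 0.3177]
eef_rot: [-3.141, 0.832, -2.972]
force: [-0.2, 0.6, -0.6]
grip_width: 0.0007
grip_force: 0.3
```

Request:
servo_tool([
  [1,0.2,0.03,0,0],
  [1,0.2,0.03,0,0],
])

```text
time_s: 11.9
ee_pos: [0.463, 0.0906, 0.3177]
eef_rot: [-3.141, 0.832, -2.972]
force: [-0.6, -0.3, 0.2]
grip_width: 0.0007
grip_force: 0.3
```

Request:
servo_tool([
  [1,0.15,0.03,0,0],
  [1,0.15,0.03,0,0],
])

```text
time_s: 12.15
ee_pos: [0.4644, 0.0909, 0.3176]
eef_rot: [-3.141, 0.831, -2.972]
force: [-1.5, -0.4, -0.4]
grip_width: 0.0001
grip_force: 1.0
```

```bash
cat > path.py <<'E'
from nav import *
off=[-.008,0,.199]; R=rot(); o=ctrl.get_obs(); Q0=R.apply(off)+o['ee_pos']
th=tilt(R)[0]; s,c=np.sin(th),np.cos(th)
print("Q now cup:",np.cos(.169)*(Q0[0]-.6)+np.sin(.169)*(Q0[1]-.114),Q0)
def q(f):
    if f<=th: r=.130; return (-r*np.sin(f),.06+r*np.cos(f))
    return (-.148*np.sin(f)+.018*s,.06+.148*np.cos(f)-.018*c)
import sys
dx=.004
for f in np.arange(float(sys.argv[1]),float(sys.argv[2]),float(sys.argv[3])):
    x,z=q(np.radians(f)); print(f,delta(P(CUP,(x+dx,0,z)),off))
E
python3 path.py 0 46 3
```

```text
Q now cup: 0.014881840326677352 [0.6146724  0.11648797 0.18943873]
0.0 [-1.07 -0.18  0.06]
3.0 [-1.74 -0.3   0.04]
6.0 [-2.41 -0.41 -0.02]
9.0 [-3.08 -0.52 -0.1 ]
12.0 [-3.74 -0.64 -0.23]
15.0 [-4.39 -0.75 -0.39]
18.0 [-5.03 -0.86 -0.58]
21.0 [-5.67 -0.97 -0.81]
24.0 [-6.29 -1.07 -1.07]
27.0 [-6.89 -1.17 -1.36]
30.0 [-7.48 -1.27 -1.69]
33.0 [-8.05 -1.37 -2.04]
36.0 [-8.61 -1.47 -2.43]
39.0 [-9.14 -1.56 -2.84]
42.0 [-9.65 -1.64 -3.28]
45.0 [-10.13  -1.73  -3.75]
```

Request:
servo_tool([
  [1,-0.4,-0.06,0.03,0],
  [1,-0.8,-0.13,0.05,0],
  [1,-1.1,-0.18,0.06,0],
  [1,-1.4,-0.24,0.05,0],
  [1,-1.7,-0.3,0.04,0],
  [1,-2.05,-0.35,0,0],
  [1,-2.4,-0.41,-0.02,0],
  [1,-2.75,-0.47,-0.06,0],
  [1,-3.1,-0.52,-0.1,0],
  [1,-3.4,-0.58,-0.16,0],
  [1,-3.74,-0.64,-0.23,0],
  [1,-3.74,-0.64,-0.23,0],
])

```text
time_s: 13.65
ee_pos: [0.4268, 0.0844, 0.3153]
eef_rot: [-3.141, 0.832, -2.972]
force: [-0.4, -0.5, -0.6]
grip_width: 0.0007
grip_force: 0.6
```

```bash
sed -i 's/dx=.004/dx=.006/' path.py; python3 path.py 15 93 5; python3 - <<'E'
from h import *
a=snap("side","s2")
cv2.imwrite("pics/c2.png",cv2.resize(a[90:260,90:345],(765,510),interpolation=cv2.INTER_CUBIC))
E
```

```text
Q now cup: -0.02324422217924966 [0.57709204 0.11006046 0.1871843 ]
15.0 [-0.43 -0.07 -0.16]
20.0 [-1.5  -0.25 -0.5 ]
25.0 [-2.53 -0.43 -0.94]
30.0 [-3.53 -0.6  -1.46]
35.0 [-4.47 -0.76 -2.07]
40.0 [-5.35 -0.91 -2.76]
45.0 [-6.18 -1.05 -3.53]
50.0 [-6.98 -1.19 -4.42]
55.0 [-7.76 -1.32 -5.44]
60.0 [-8.44 -1.44 -6.53]
65.0 [-9.03 -1.54 -7.68]
70.0 [-9.52 -1.62 -8.87]
75.0 [ -9.9   -1.69 -10.1 ]
80.0 [-10.17  -1.73 -11.36]
85.0 [-10.34  -1.76 -12.64]
90.0 [-10.4   -1.77 -13.93]
```

View pics/c2.png

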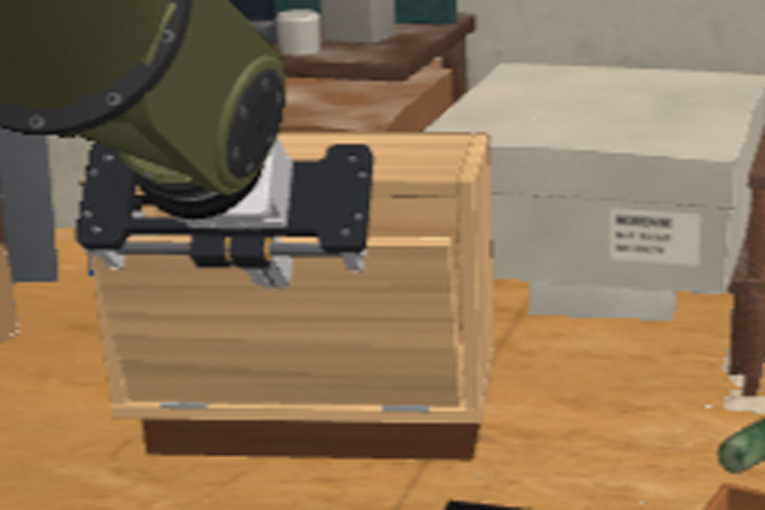

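The flap has clicked free and leans on the fingertip, with its top edge at (450,240) and a gap at the right side. I lower it along the arc.

Request:
servo_tool([
  [1,-0.43,-0.07,-0.16,0],
  [1,-1,-0.16,-0.32,0],
  [1,-1.5,-0.25,-0.5,0],
  [1,-2,-0.34,-0.7,0],
  [1,-2.53,-0.43,-0.94,0],
  [1,-3.03,-0.51,-1.2,0],
  [1,-3.53,-0.6,-1.46,0],
  [1,-4,-0.68,-1.76,0],
  [1,-4.47,-0.76,-2.07,0],
  [1,-4.92,-0.83,-2.4,0],
  [1,-5.35,-0.91,-2.76,0],
  [1,-5.8,-0.98,-3.15,0],
  [1,-6.18,-1.05,-3.53,0],
  [1,-6.6,-1.12,-3.97,0],
  [1,-6.98,-1.19,-4.42,0],
  [1,-7.37,-1.25,-4.93,0],
  [1,-7.76,-1.32,-5.44,0],
  [1,-8.1,-1.38,-5.98,0],
])

```text
time_s: 15.95
ee_pos: [0.3464, 0.0781, 0.2674]
eef_rot: [-3.131, 0.818, -2.972]
force: [-0.1, -1.5, -2.1]
grip_width: 0.0004
grip_force: 0.7
```

```bash
python3 path.py 55 93 5; python3 - <<'E'
from h import *
a=snap("side","s3")
cv2.imwrite("pics/c3.png",cv2.resize(a[90:290,60:360],(750,500),interpolation=cv2.INTER_CUBIC))
E
```

```text
Q now cup: -0.10533235924300925 [0.49526706 0.10156515 0.13717511]
55.0 [ 0.41 -0.47 -0.46]
60.0 [-0.28 -0.59 -1.55]
65.0 [-0.86 -0.69 -2.69]
70.0 [-1.35 -0.77 -3.89]
75.0 [-1.73 -0.84 -5.12]
80.0 [-2.01 -0.89 -6.38]
85.0 [-2.17 -0.91 -7.66]
90.0 [-2.23 -0.92 -8.95]
```

View pics/c3.png

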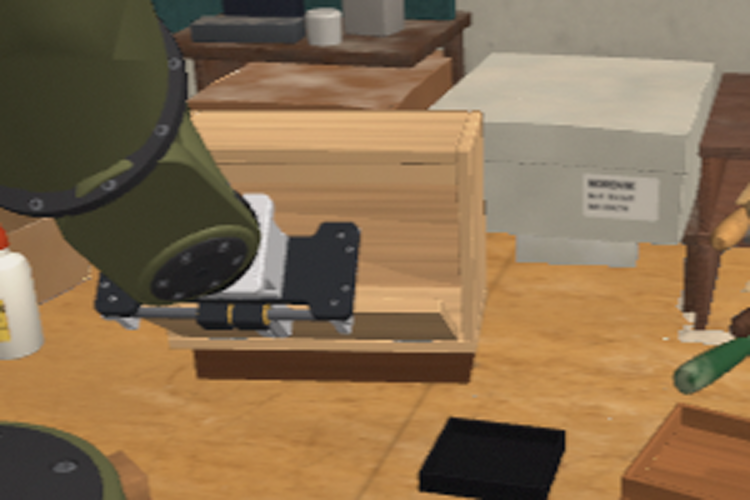

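```bash
python3 -c "
from nav import *
o=ctrl.get_obs();print(o['qpos'].round(3),tilt(rot()))"
```

```text
[ 0.112 -0.012  2.314  0.945  0.039 -2.554] (np.float64(0.8168932578552695), np.float64(0.15565739424774233))
```

```bash
cat > kin.py <<'E'
import numpy as np
from scipy.optimize import least_squares
D=np.array([[.3,1.521,.55,.404,0],[.456,.238,.507,.848,.016],[.328,.235,.4146,.908,.045],[.819,.239,.728,.623,.098],[.752,.236,.7118,.676,.353],[.663,.236,.691,.754,.834],[.053,.917,.4195,.7927,.0445]])
def pred(p,q2,q3,t):
    l1,l2,e,h,d,a=p
    return a+l1*np.sin(q2)+l2*np.sin(q2+q3+e)+d*np.sin(t), h+l1*np.cos(q2)+l2*np.cos(q2+q3+e)-d*np.cos(t)
def rr(p):
    x,z=pred(p,D[:,0],D[:,1],D[:,4]); return np.r_[x-np.hypot(D[:,2],0),z-D[:,3]]
r=least_squares(rr,[.6,.4,0,.1,.1,0]);p=r.x
def ik(x,z,t):
    f=lambda q:np.array(pred(p,q[0],q[1],t))-[x,z]
    s=least_squares(f,[.3,1.5],bounds=([-.79,.23],[2.21,2.52])); return s.x,np.pi-t-s.x.sum(),np.abs(s.fun).max()
if __name__=="__main__":
    print(p.round(4),np.abs(r.fun).max().round(4))
    C=np.cos(.169);S=np.sin(.169)
    def tcp(cx,z,t,fromtip):  # cup-plane point at distance fromtip along finger axis line
        L=.199-fromtip; X=cx-L*np.sin(t); Z=z+L*np.cos(t); x=.606+C*X; y=.114+S*X; return np.hypot(x,y),Z
    for t in (.3,.4,.5,.6,.7,.83):
        print(t,"flap",[tuple(np.round((lambda k:(k[1],k[2]))(ik(*tcp(-.148*np.sin(f)-.008*np.cos(t),.06+.148*np.cos(f)-.008*np.sin(t),t,ft)),3)) for ft in(.02,.05) for f in(1.05,1.57)],
          "spool",np.round(ik(*tcp(.042,.084,t,.019))[1],3))
E
python3 kin.py
```

```text
File "kin.py", line 19
    print(t,"flap",[tuple(np.round((lambda k:(k[1],k[2]))(ik(*tcp(-.148*np.sin(f)-.008*np.cos(t),.06+.148*np.cos(f)-.008*np.sin(t),t,ft)),3)) for ft in(.02,.05) for f in(1.05,1.57)],
                                                                                                                                                                                    ^
SyntaxError: closing parenthesis ']' does not match opening parenthesis '('
```

```bash
python3 - <<'E'
s=open('kin.py').read().split('    for t in')[0]
s+='''    for t in (.3,.4,.5,.6,.7,.83):
        o=[]
        for ft in (.02,.05):
            for f in (1.05,1.57):
                x,z=tcp(-.148*np.sin(f)-.008*np.cos(t),.06+.148*np.cos(f)-.008*np.sin(t),t,ft); o.append(ik(x,z,t)[1].round(2))
        x,z=tcp(.042,.084,t,.019); print(t,"flap",o,"spool",ik(x,z,t)[1].round(2))
'''
open('kin.py','w').write(s)
E
python3 kin.py
```

```text
[0.4239 0.4497 0.0917 0.2213 0.0715 0.001 ] 0.0005
0.3 flap [np.float64(0.71), np.float64(0.51), np.float64(0.64), np.float64(0.44)] spool 0.74
0.4 flap [np.float64(0.58), np.float64(0.37), np.float64(0.51), np.float64(0.3)] spool 0.6
0.5 flap [np.float64(0.45), np.float64(0.22), np.float64(0.38), np.float64(0.16)] spool 0.45
0.6 flap [np.float64(0.3), np.float64(0.07), np.float64(0.24), np.float64(0.01)] spool 0.3
0.7 flap [np.float64(0.15), np.float64(-0.09), np.float64(0.09), np.float64(-0.15)] spool 0.15
0.83 flap [np.float64(-0.05), np.float64(-0.32), np.float64(-0.11), np.float64(-0.37)] spool -0.05
```

Request:
servo_tool([
  [1,0.2,0,0.2,-1],
  [1,0.4,0,0.4,-2],
  [1,0.5,0,0.5,-2.6],
  [1,0.5,0,0.5,-2.6],
  [1,0.5,0,0.5,-2.6],
  [1,0.5,0,0.5,-2.6],
])

```text
time_s: 16.75
ee_pos: [0.3516, 0.0781, 0.2725]
eef_rot: [-3.132, 0.818, -3.018]
force: [0.1, -1.3, -0.6]
grip_width: 0.0004
grip_force: 0.8
```

```bash
python3 -c "
from nav import *
o=ctrl.get_obs();print(o['qpos'].round(3),tilt(rot()),o['eef_rot'])"; python3 path.py 50 61 5
```

```text
[ 0.118 -0.012  2.297 -0.128  0.039 -1.447] (np.float64(0.817601253843006), np.float64(0.11074673440536521)) [-3.13205978  0.81755865 -3.0177782 ]
Q now cup: -0.10048059224659546 [0.50134697 0.09477832 0.14224317]
50.0 [0.58 0.34 0.06]
55.0 [-0.2   0.2  -0.97]
60.0 [-0.88  0.09 -2.06]
```

Request:
servo_tool([
  [1,-0.3,0,-1.2,0],
])

```text
time_s: 16.88
ee_pos: [0.3491, 0.0766, 0.2612]
eef_rot: [-3.134, 0.819, -3.018]
force: [-1.9, 0.4, -0.3]
grip_width: 0.0003
grip_force: 0.7
```

Request:
servo_tool([
  [1,-0.3,0,-1.2,0],
])

```text
time_s: 17.0
ee_pos: [0.347, 0.0764, 0.2569]
eef_rot: [-3.135, 0.806, -3.018]
force: [-1.2, -1.0, -0.2]
grip_width: 0.0002
grip_force: 0.8
```

Request:
servo_tool([
  [1,-0.3,0,-1.2,0],
])

```text
time_s: 17.12
ee_pos: [0.3456, 0.0765, 0.254]
eef_rot: [-3.135, 0.798, -3.019]
force: [-1.7, -0.4, -0.1]
grip_width: 0.0003
grip_force: 0.8
```

Request:
servo_tool([
  [1,-0.2,0,-1.5,0],
])

```text
time_s: 17.25
ee_pos: [0.3455, 0.0766, 0.2497]
eef_rot: [-3.135, 0.786, -3.018]
force: [-2.3, -0.3, 0.1]
grip_width: 0.0002
grip_force: 1.0
```

```bash
cat > st.py <<'E'
from nav import *
o=ctrl.get_obs();R=rot();print(o['time_s'],o['qpos'].round(3),np.round(tilt(R),3),o['ee_pos'].round(4))
Q=R.apply([-.008,0,.199])+o['ee_pos'];th=tilt(R)[0]
C,S=np.cos(.169),np.sin(.169); qx=C*(Q[0]-.6)+S*(Q[1]-.114)-.006
# flap angle: edge on finger upper face line (from Q back along (-s,c))
from scipy.optimize import brentq
g=lambda f:(-.148*np.sin(f)-qx)*np.cos(th)+(.06+.148*np.cos(f)-Q[2])*np.sin(th)
for a,b in [(.3,th),(th,2.2)]:
    try:
        f=brentq(g,a,b);print("flap",f,"contact from tip mm",1000*np.hypot(-.148*np.sin(f)-qx,.06+.148*np.cos(f)-Q[2]))
    except ValueError: pass
print("Q",qx,Q[2])
E
python3 st.py
```

```text
17.25 [ 1.150e-01  3.200e-02  2.323e+00 -1.780e-01  1.000e-03 -1.399e+00] [0.786 0.114] [0.3455 0.0766 0.2497]
flap 1.0878197073744669 contact from tip mm 19.893713156800594
Q -0.1170007610684086 0.11467028719345321
```

Request:
servo_tool([
  [1,-0.2,0,-2.5,0],
])

```text
time_s: 17.38
ee_pos: [0.347, 0.0769, 0.2423]
eef_rot: [-3.136, 0.765, -3.019]
force: [-2.7, -1.1, -0.5]
grip_width: 0.0005
grip_force: 1.1
```

Request:
servo_tool([
  [1,-0.2,0,-2.5,0],
])

```text
time_s: 17.5
ee_pos: [0.3489, 0.0773, 0.2346]
eef_rot: [-3.136, 0.743, -3.019]
force: [-3.0, -1.3, -0.5]
grip_width: 0.0005
grip_force: 1.3
```

Request:
servo_tool([
  [1,-0.2,0,-2.5,0],
])

```text
time_s: 17.62
ee_pos: [0.3512, 0.0777, 0.2269]
eef_rot: [-3.137, 0.722, -3.019]
force: [-3.7, -0.2, -0.5]
grip_width: 0.0004
grip_force: 1.5
```

```bash
python3 st.py
```

```text
17.625 [ 1.160e-01  1.060e-01  2.312e+00 -2.150e-01  1.000e-03 -1.361e+00] [0.722 0.116] [0.3512 0.0777 0.2269]
flap 1.2527093854694444 contact from tip mm 31.109570420652883
Q -0.12000547272170098 0.08294877106864931
```

Request:
servo_tool([
  [1,-0.8,0,-2.5,0],
])

```text
time_s: 17.75
ee_pos: [0.348, 0.0778, 0.22]
eef_rot: [-3.138, 0.702, -3.019]
force: [-0.2, 0.5, -0.8]
grip_width: 0.0008
grip_force: 0.5
```

Request:
servo_tool([
  [1,-0.8,0,-2.5,0],
])

```text
time_s: 17.88
ee_pos: [0.3446, 0.0779, 0.213]
eef_rot: [-3.139, 0.681, -3.019]
force: [-0.0, -0.7, -0.6]
grip_width: 0.0006
grip_force: 0.5
```

Request:
servo_tool([
  [1,-0.8,0,-2.5,0],
])

```text
time_s: 18.0
ee_pos: [0.3418, 0.0781, 0.206]
eef_rot: [-3.14, 0.66, -3.019]
force: [-1.1, 0.4, -1.2]
grip_width: 0.0006
grip_force: 0.5
```

```bash
python3 st.py
```

```text
18.0 [ 1.200e-01  1.480e-01  2.333e+00 -2.640e-01  1.000e-03 -1.308e+00] [0.66 0.12] [0.3418 0.0781 0.206 ]
flap 1.5302040999495903 contact from tip mm 15.536868049912014
Q -0.13834990958962984 0.053733748827744926
```

Request:
servo_tool([
  [1,-0.1,0,-2,0],
])

```text
time_s: 18.12
ee_pos: [0.3452, 0.0787, 0.1997]
eef_rot: [-3.14, 0.644, -3.019]
force: [0.4, 0.3, -0.2]
grip_width: 0.0006
grip_force: 0.0
```

Request:
servo_tool([
  [1,-0.1,0,-2,0],
])

```text
time_s: 18.25
ee_pos: [0.3496, 0.0793, 0.1935]
eef_rot: [-3.141, 0.629, -3.019]
force: [0.1, 0.5, 0.4]
grip_width: 0.0002
grip_force: 0.0
```

Request:
servo_tool([
  [1,-0.6,0,-1,0],
])

```text
time_s: 18.38
ee_pos: [0.3461, 0.0793, 0.1908]
eef_rot: [-3.141, 0.62, -3.019]
force: [-0.5, -0.7, -0.5]
grip_width: 0.0003
grip_force: 0.0
```

```bash
python3 st.py; python3 - <<'E'
from h import *
a=snap("side","s4")
cv2.imwrite("pics/c4.png",cv2.resize(a[90:290,60:360],(750,500),interpolation=cv2.INTER_CUBIC))
E
```

```text
18.375 [ 1.220e-01  2.010e-01  2.320e+00 -3.000e-01  1.000e-03 -1.271e+00] [0.62  0.122] [0.3461 0.0793 0.1908]
flap 1.6852851400907936 contact from tip mm 11.826240847330414
Q -0.14016231292313514 0.03346560962092268
```

View pics/c4.png

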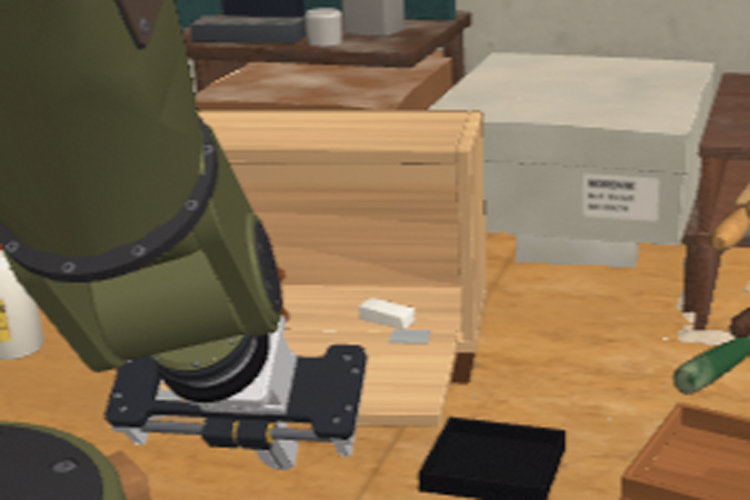

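The flap lies level and fully open. The white block is in the cupboard at (387,313) in the crop, and the spool is just showing beside the arm at (283,290). I withdraw and restore the tilt at the reach limit.

Request:
servo_tool([
  [1,-1.5,0,-0.3,0],
  [1,-3,0,0,0],
  [1,-3.5,0,1,0],
])

```text
time_s: 18.8
ee_pos: [0.3091, 0.0791, 0.2012]
eef_rot: [-3.141, 0.62, -3.02]
force: [0.2, 0.1, -0.1]
grip_width: 0.0006
grip_force: 0.0
```

```bash
python3 st.py
```

```text
18.8 [ 0.138  0.099  2.405 -0.487  0.02  -1.071] [0.62  0.121] [0.3091 0.0791 0.2012]
Q -0.17666352785550857 0.043840631355172105
```

Request:
servo_tool([
  [1,0,0,6,0],
  [1,0,0,12,0],
  [0.8,1,0,18,0],
  [0.6,3,0,24,0],
  [0.3,7,0,29,0],
  [0.25,12,0,33,0],
  [0.25,17,0,36,0],
  [0.25,22,0,39,0],
  [0.25,27,0,42,0],
  [0.25,32,0,45,0],
  [0.25,35,0,48,0],
])

```text
time_s: 20.18
ee_pos: [0.6547, 0.0793, 0.6755]
eef_rot: [-3.141, 0.619, -3.02]
force: [1.0, 0.3, 0.6]
grip_width: 0.0706
grip_force: 0.0
```

Request:
servo_tool([
  [0.25,6,0,6,0],
])

```text
time_s: 20.3
ee_pos: [0.6785, 0.0796, 0.7]
eef_rot: [-3.141, 0.621, -3.02]
force: [-0.2, 0.0, 0.1]
grip_width: 0.0705
grip_force: 0.0
```

Request:
servo_tool([
  [0.25,6,0,6,0],
])

```text
time_s: 20.42
ee_pos: [0.6945, 0.0774, 0.7194]
eef_rot: [-3.141, 0.638, -3.02]
force: [-0.2, 0.6, 0.6]
grip_width: 0.0703
grip_force: 0.0
```

```bash
python3 st.py; python3 - <<'E'
from h import *
a=snap("side","s5");b=snap("top","t5")
A=cv2.resize(a[140:270,90:270],None,fx=4,fy=4,interpolation=cv2.INTER_CUBIC)
cv2.imwrite("pics/c5.png",A);print(A.shape)
E
```

```text
20.425 [ 0.055  0.679  0.274  0.04   1.551 -1.626] [0.638 0.121] [0.6945 0.0774 0.7194]
Q 0.20582409690945266 0.5642959087763805
(520, 720, 3)
```

View pics/c5.png

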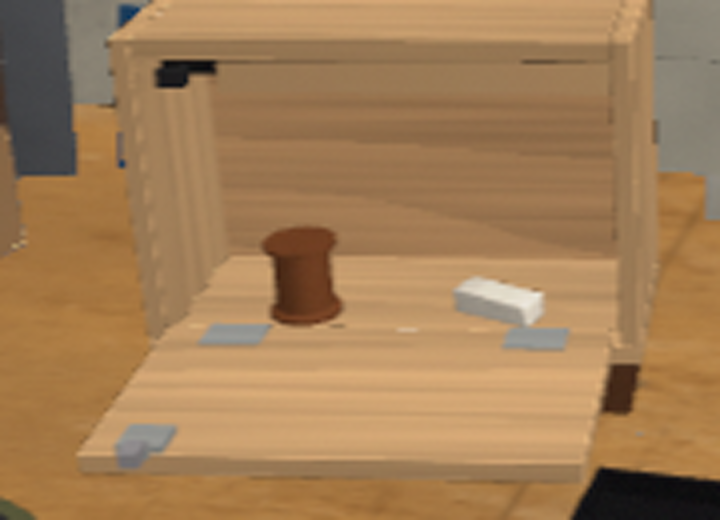

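The flap is flat, the brown spool stands left of the middle (top at (299,240), foot at (306,311) in the crop), and the white block is at (498,300), untouched.

```bash
python3 - <<'E'
from nav import *
c=cam("s5"); px=lambda q:np.array([(90+x/4,140+y/4) for x,y in q])
a=plane(c,*px([(299,240)])[0],.105);b=plane(c,*px([(306,311)])[0],.06);print(a,b)
L=[(0,.142,.24),(-.148,.127,.072),(-.148,-.127,.072)]
print(fit(c,L,px([(118,42),(82,458),(586,466)]),CUP))
for p in(a,b):
    d=p[:2]-[.604,.114]; print("cup",np.cos(.169)*d[0]+np.sin(.169)*d[1],-np.sin(.169)*d[0]+np.cos(.169)*d[1])
print("angle to cam",np.arctan2(.282+a[1],.266+a[0]))
E
```

```text
[0.63187915 0.18437708 0.105     ] [0.63074279 0.18408753 0.06      ]
(array([0.60019158, 0.11109063, 0.1637465 ]), array([-0.7, -1. , -0.4, -1. ,  1. ,  1. ]))
cup 0.03931916332656127 0.06468526482801235
cup 0.03815029173953155 0.06459097282762238
angle to cam 0.47906323596002265
```

Request:
servo_tool([
  [0.25,6,0,6,0],
])

```text
time_s: 20.65
ee_pos: [0.6964, 0.0732, 0.725]
eef_rot: [-3.141, 0.671, -3.02]
force: [-0.0, 0.6, -0.9]
grip_width: 0.0704
grip_force: 0.0
```

```bash
python3 - <<'E'
from nav import *
from kin import ik
R=rot();print(tilt(R))
th=tilt(R)[0]; az=.169+.21; T=np.degrees(az-tilt(R)[1]);print("turn",T)
sp=np.array([.6315,.1845,.0845]); u=np.array([np.cos(az)*np.sin(th),np.sin(az)*np.sin(th),-np.cos(th)])
for t in (.005,.04,.08,.12,.16):
    g=sp-u*t; d=delta(g,[0,0,.18],T); tc=g-.18*u
    k=ik(np.hypot(tc[0],tc[1]),tc[2],th); print(t,d,tc.round(3),"q5",k[1].round(3),k[2].round(4))
E
```

```text
(np.float64(0.6705684116572456), np.float64(0.1214579476240365))
turn 14.756072648279904
0.005 [-17.17   6.87 -49.55] [0.525 0.142 0.229] q5 0.203 0.0
0.04 [-19.19   6.07 -46.81] [0.504 0.134 0.257] q5 0.243 0.0
0.08 [-21.5    5.15 -43.68] [0.481 0.125 0.288] q5 0.298 0.0
0.12 [-23.81   4.23 -40.54] [0.458 0.116 0.32 ] q5 0.362 0.0
0.16 [-26.11   3.31 -37.41] [0.435 0.106 0.351] q5 0.435 0.0
```

Request:
servo_tool([
  [0.25,6,0,6,0],
])

```text
time_s: 20.78
ee_pos: [0.695, 0.0686, 0.7315]
eef_rot: [-3.14, 0.71, -3.02]
force: [-0.1, -0.8, 0.8]
grip_width: 0.0705
grip_force: 0.0
```

Request:
servo_tool([
  [0.25,6,1,6,0],
])

```text
time_s: 20.9
ee_pos: [0.6939, 0.0711, 0.7368]
eef_rot: [-3.14, 0.749, -3.02]
force: [0.2, 0.4, 0.6]
grip_width: 0.0705
grip_force: 0.0
```

```bash
cat > sp.py <<'E'
from nav import *
from kin import ik
import sys
R=rot();print(np.round(tilt(R),4),ctrl.get_obs()['qpos'].round(3))
th=tilt(R)[0]; az=.169+.13; T=np.degrees(az-tilt(R)[1]);print("turn",T)
sp=np.array([.6315,.1845,.085]); u=np.array([np.cos(az)*np.sin(th),np.sin(az)*np.sin(th),-np.cos(th)])
for t in (.009,.04,.08,.12,.16):
    g=sp-u*t; d=delta(g,[0,0,.18],T); tc=g-.18*u
    k=ik(np.hypot(tc[0],tc[1]),tc[2],th); print(t,d,tc.round(3),"q5",k[1].round(3),"armaz",(np.arctan2(tc[1],tc[0])-np.arcsin(.037/np.hypot(tc[0],tc[1]))).round(3))
E
python3 sp.py
```

```text
[0.7489 0.1186] [ 0.044  0.68   0.241  0.051  1.473 -1.632]
turn 10.337626713041715
0.009 [-18.54   7.55 -51.34] [0.509 0.147 0.223] q5 0.085 armaz 0.211
0.04 [-20.55   6.93 -49.07] [0.488 0.14  0.246] q5 0.117 armaz 0.207
0.08 [-23.16   6.12 -46.14] [0.462 0.132 0.275] q5 0.168 armaz 0.202
0.12 [-25.76   5.32 -43.21] [0.436 0.124 0.305] q5 0.229 armaz 0.196
0.16 [-28.36   4.52 -40.28] [0.41  0.116 0.334] q5 0.301 armaz 0.189
```

Request:
servo_tool([
  [0.25,-6,1,0,2],
  [0.25,-12,2,-2,4],
  [0.25,-18,3,-6,6],
  [0.25,-23,4,-11,8],
  [0.25,-28,4.5,-15,10.3],
  [0.25,-31,4.5,-20,10.3],
  [0.25,-31,4.5,-26,10.3],
  [0.25,-31,4.5,-31,10.3],
  [0.25,-30,4.5,-36,10.3],
  [0.25,-28.4,4.5,-40.3,10.3],
  [0.25,-28.4,4.5,-40.3,10.3],
])

```text
time_s: 22.28
ee_pos: [0.4089, 0.1162, 0.3301]
eef_rot: [-3.139, 0.744, -2.84]
force: [1.2, 1.0, 1.1]
grip_width: 0.0702
grip_force: 0.0
```

```bash
python3 sp.py; python3 - <<'E'
from h import *
a=snap("side","s6");b=snap("top","t6")
cv2.imwrite("pics/c6.png",np.hstack([cv2.resize(a[100:270,90:270],(400,378)),cv2.resize(b[60:300,100:354],(400,378))]))
E
```

```text
[0.7442 0.2986] [ 0.177  0.024  2.08   0.275  0.308 -1.925]
turn 0.023575694212558534
0.009 [ 10.03   3.06 -10.61] [0.509 0.147 0.224] q5 0.093 armaz 0.211
0.04 [ 8.02  2.44 -8.33] [0.489 0.141 0.247] q5 0.125 armaz 0.207
0.08 [ 5.43  1.64 -5.39] [0.463 0.133 0.276] q5 0.176 armaz 0.202
0.12 [ 2.84  0.84 -2.45] [0.437 0.125 0.306] q5 0.237 armaz 0.196
0.16 [0.26 0.05 0.5 ] [0.411 0.117 0.335] q5 0.309 armaz 0.19
```

View pics/c6.png

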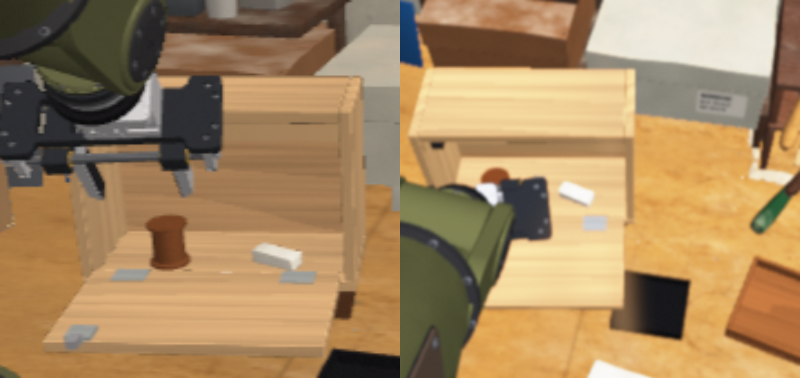

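The side crop shows the open fingers at (95,190) and (185,185), aimed down at the spool at (168,240). The white block at (277,255) is clear of them.

Request:
servo_tool([
  [0.25,1.4,0.4,-1,0],
  [0.25,2.8,0.8,-2.4,0],
  [0.25,4.1,1.2,-3.9,0],
  [0.25,5.4,1.6,-5.4,0],
  [0.25,6.7,2.0,-6.8,0],
  [0.25,8,2.4,-8.3,0],
  [0.25,8,2.4,-8.3,0],
])

```text
time_s: 23.25
ee_pos: [0.4905, 0.1405, 0.2509]
eef_rot: [-3.14, 0.748, -2.84]
force: [-0.3, -0.3, -0.7]
grip_width: 0.0707
grip_force: 0.0
```

```bash
python3 sp.py
```

```text
[0.7476 0.2995] [ 0.197  0.342  1.922  0.485  0.149 -2.128]
turn -0.02772081009411862
0.009 [ 1.82  0.61 -2.73] [0.509 0.147 0.224] q5 0.087 armaz 0.211
0.04 [-0.2  -0.01 -0.46] [0.489 0.14  0.246] q5 0.119 armaz 0.207
0.08 [-2.8  -0.81  2.48] [0.463 0.132 0.276] q5 0.17 armaz 0.202
0.12 [-5.39 -1.61  5.41] [0.437 0.124 0.305] q5 0.231 armaz 0.196
0.16 [-7.99 -2.41  8.34] [0.411 0.116 0.334] q5 0.303 armaz 0.189
```

Request:
servo_tool([
  [0.25,0.6,0.2,-0.9,0],
  [0.25,1.2,0.4,-1.7,0],
  [0.25,1.8,0.6,-2.5,0],
  [0.25,1.8,0.6,-2.5,0],
  [0.25,1.8,0.6,-2.5,0],
])

```text
time_s: 23.88
ee_pos: [0.5084, 0.1463, 0.2264]
eef_rot: [-3.14, 0.748, -2.84]
force: [-0.9, -0.1, -0.2]
grip_width: 0.0708
grip_force: 0.0
```

```bash
python3 sp.py|head -3
```

```text
[0.7483 0.2992] [ 0.202  0.421  1.881  0.62   0.114 -2.261]
turn -0.011159606643630391
0.009 [ 0.02  0.03 -0.29] [0.509 0.147 0.224] q5 0.086 armaz 0.211
```

No contact and on target, so I close.

Request:
servo_tool([
  [0.4,0,0,0,0],
  [0.5,0,0,0,0],
  [0.6,0,0,0,0],
  [0.8,0,0,0,0],
  [0.8,0,0,0,0],
  [0.8,0,0,0,0],
], squeeze=15)

```text
time_s: 24.62
ee_pos: [0.5087, 0.1464, 0.2252]
eef_rot: [-3.14, 0.747, -2.84]
force: [-0.3, 0.3, 0.3]
grip_width: 0.0318
grip_force: 14.8
```

Request:
servo_tool([
  [0.8,0,0,0.3,0],
  [0.8,-0.2,0,0.8,0],
  [0.8,-0.5,-0.15,1.3,0],
  [0.8,-1.1,-0.3,2,0],
  [0.8,-1.8,-0.55,2.8,0],
  [0.8,-2.5,-0.75,3.6,0],
  [0.8,-3.2,-0.95,4.4,0],
  [0.8,-4.5,-1.4,5.6,0],
  [0.8,-5.8,-1.8,7,0],
  [0.8,-7.1,-2.2,8.2,0],
  [0.8,-8.4,-2.6,9.4,0],
  [0.8,-9.7,-3,11,0],
])

```text
time_s: 26.12
ee_pos: [0.4108, 0.1161, 0.3358]
eef_rot: [-3.14, 0.747, -2.84]
force: [0.1, -0.3, 0.2]
grip_width: 0.0322
grip_force: 14.9
```

```bash
python3 - <<'E'
from nav import *
a=snap("side","s7")
cv2.imwrite("pics/c7.png",cv2.resize(a[110:260,80:280],(800,600),interpolation=cv2.INTER_CUBIC))
R=rot();o=ctrl.get_obs();g=o['ee_pos']+R.apply([0,0,.189]);print(g,(proj(cam("s7"),g)-[80,110])*4,o['qpos'].round(3),np.round(tilt(R),3))
E
```

```text
[0.53323842 0.15382414 0.19916844] [292.63769927 271.49321099] [ 0.176  0.015  2.07   0.266  0.323 -1.917] [0.749 0.298]
```

View pics/c7.png

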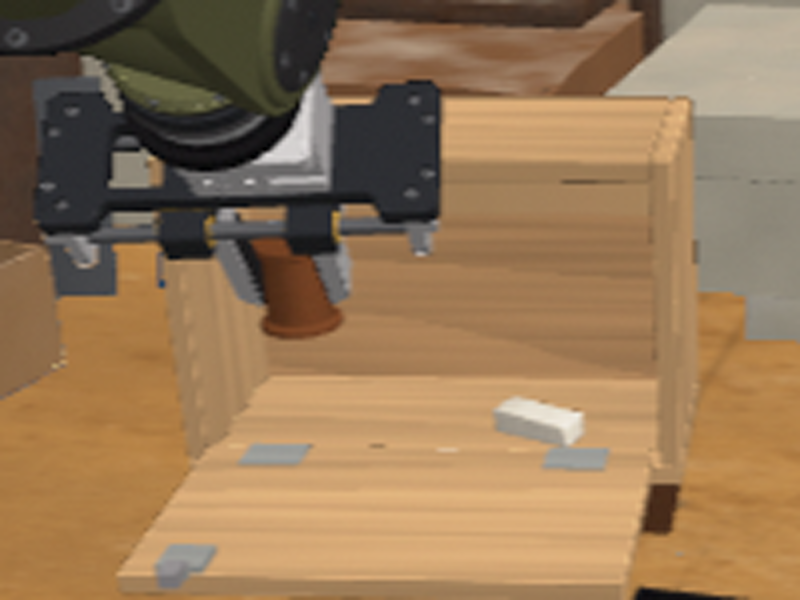

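The spool is held and clear of the floor, with its foot at (301,322). The flap is down and the white block is in place at (538,420). Next I check the reach for the placing.

```bash
python3 - <<'E'
from nav import *
from kin import ik
c=cam("s7"); print((proj(c,[.5332,.1538,.174])-[80,110])*4,(proj(c,[.5332,.1538,.219])-[80,110])*4)
TR=[.544,-.261,-.233]
for l in [(0,0),(.03,0),(.04,-.02),(.04,-.04)]:
    w=P(TR,(*l,0)); a=np.arctan2(w[1],w[0])
    print(l,w.round(3),a.round(3),np.hypot(*w[:2]).round(3),[ik(np.hypot(*w[:2])-.189*np.sin(t),.034+.189*np.cos(t),t)[1].round(3) for t in (.75,.7,.65)])
E
```

```text
[297.83755536 317.34014896] [288.48170947 234.7599304 ]
(0, 0) [ 0.544 -0.261  0.   ] -0.447 0.603 [np.float64(-0.09), np.float64(-0.009), np.float64(0.071)]
(0.03, 0) [ 0.573 -0.268  0.   ] -0.437 0.633 [np.float64(-0.057), np.float64(0.024), np.float64(0.103)]
(0.04, -0.02) [ 0.578 -0.29   0.   ] -0.464 0.647 [np.float64(-0.04), np.float64(0.04), np.float64(0.119)]
(0.04, -0.04) [ 0.574 -0.309  0.   ] -0.494 0.652 [np.float64(-0.034), np.float64(0.046), np.float64(0.125)]
```

```bash
cat > pl.py <<'E'
from nav import *
R=rot();o=ctrl.get_obs();th,az=tilt(R);print(np.round([th,az],3),o['qpos'].round(3),o['time_s'])
TR=[.544,-.261,-.233]; w=P(TR,(.03,-.01,0)); a=np.arctan2(w[1],w[0])-.03; T=np.degrees(a-az)
g=o['ee_pos']+R.apply([0,0,.189]);print("g",g.round(4),"w",w.round(3),"turn",T)
import sys
for z in map(float,sys.argv[1:]): print(z,delta([w[0],w[1],z],[0,0,.189],T))
E
python3 pl.py .14 .08 .05 .034
```

```text
[0.749 0.298] [ 0.176  0.015  2.07   0.266  0.323 -1.917] 26.175
g [0.5332 0.1538 0.1992] w [ 0.571 -0.278  0.   ] turn -44.755803339716664
0.14 [  4.67 -33.39  -5.92]
0.08 [  4.67 -33.39 -11.92]
0.05 [  4.67 -33.39 -14.92]
0.034 [  4.67 -33.39 -16.52]
```

Request:
servo_tool([
  [0.8,0,-2,2,-2],
  [0.8,0.5,-5,3,-6],
  [0.8,1,-9,3,-12],
  [0.8,1.5,-13.5,3,-18],
  [0.8,2,-18,3,-24],
  [0.8,2.5,-22,2,-30],
  [0.8,3,-26,1,-36],
  [0.8,4,-29.5,-1,-41],
  [0.8,4.7,-32,-3.5,-44],
  [0.8,4.7,-33.4,-6,-44.8],
  [0.8,4.7,-33.4,-6,-44.8],
  [0.8,4.7,-33.4,-6,-44.8],
])

```text
time_s: 27.68
ee_pos: [0.4589, -0.2173, 0.2761]
eef_rot: [-3.14, 0.748, 2.662]
force: [-0.3, -0.1, -0.2]
grip_width: 0.0321
grip_force: 14.9
```

```bash
python3 pl.py .08 .05 .034; python3 - <<'E'
from nav import *
a=snap("side","s8")
cv2.imwrite("pics/c8.png",cv2.resize(a[150:320,230:430],(706,600),interpolation=cv2.INTER_CUBIC))
R=rot();g=ctrl.get_obs()['ee_pos']+R.apply([0,0,.189]);print((proj(cam("s8"),g-[0,0,.025])-[230,150])*3.53)
E
```

```text
[ 0.748 -0.482] [-0.518  0.292  1.915  0.129  0.188 -1.726] 27.675
g [ 0.5727 -0.2769  0.1375] w [ 0.571 -0.278  0.   ] turn -0.020409404694735237
0.08 [-0.18 -0.07 -5.75]
0.05 [-0.18 -0.07 -8.75]
0.034 [ -0.18  -0.07 -10.35]
[487.72958148 275.16330967]
```

View pics/c8.png

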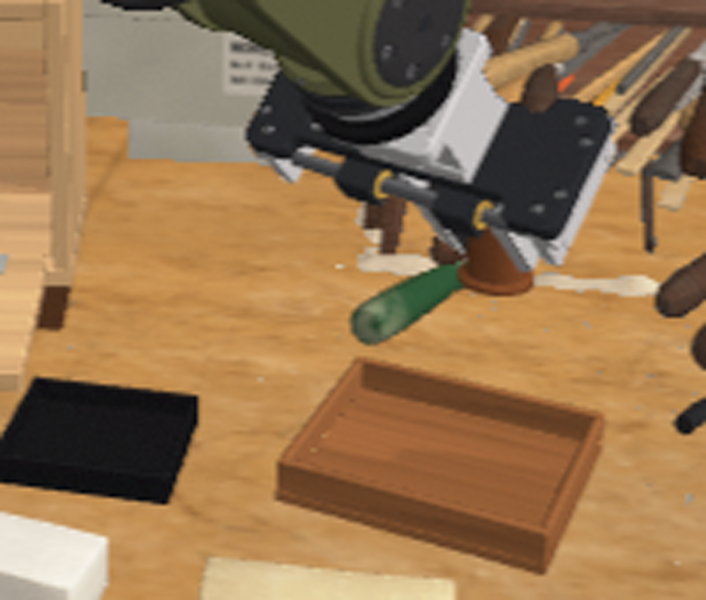

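The spool hangs upright at (495,285), above the tray whose floor is centred near (440,450). I lower it. I have now viewed 11 pictures, one over the allowance, so I will use numbers only from here.

Request:
servo_tool([
  [0.8,-0.1,0,-1.5,-0.5],
  [0.8,-0.2,0,-3,-1],
  [0.8,-0.2,-0.1,-4.5,-1.7],
  [0.8,-0.2,-0.1,-5.7,-2],
  [0.8,-0.2,-0.1,-6.7,-2],
  [0.8,-0.2,-0.1,-7.2,-2],
  [0.8,-0.2,-0.1,-7.2,-2],
])

```text
time_s: 28.6
ee_pos: [0.4567, -0.2186, 0.2029]
eef_rot: [-3.14, 0.746, 2.627]
force: [0.8, 0.3, -0.4]
grip_width: 0.0323
grip_force: 14.9
```

```bash
python3 pl.py .05 .034
```

```text
[ 0.746 -0.518] [-0.519  0.429  1.949  0.047  0.017 -1.62 ] 28.6
g [ 0.5682 -0.2821  0.0642] w [ 0.571 -0.278  0.   ] turn 2.0080601638419835
0.05 [ 0.05  0.05 -1.42]
0.034 [ 0.05  0.05 -3.02]
```

Request:
servo_tool([
  [0.8,0.3,-0.15,-2,0],
])

```text
time_s: 28.72
ee_pos: [0.4629, -0.2217, 0.1894]
eef_rot: [-3.14, 0.741, 2.627]
force: [-0.3, -0.2, -0.4]
grip_width: 0.0321
grip_force: 14.9
```

Request:
servo_tool([
  [0.8,0.3,-0.15,-2,0],
])

```text
time_s: 28.85
ee_pos: [0.4703, -0.2258, 0.1766]
eef_rot: [-3.14, 0.725, 2.627]
force: [-13.9, 3.6, 18.9]
grip_width: 0.0324
grip_force: 15.4
```

```bash
python3 pl.py .05 .034
```

```text
[ 0.725 -0.518] [-0.518  0.508  1.907  0.052  0.002 -1.625] 28.85
g [ 0.5792 -0.2878  0.0351] w [ 0.571 -0.278  0.   ] turn 2.0022611147533307
0.05 [-1.04  0.63  1.49]
0.034 [-1.04  0.63 -0.11]
```

Touched: the floor is reached, and the spool is about 10 mm too far forward, close to the far wall. I ease up and back.

Request:
servo_tool([
  [0.8,-0.5,0.2,0.6,0],
  [0.8,-1,0.5,0.8,0],
  [0.8,-1.4,0.7,0.8,0],
  [0.8,-1.4,0.7,0.8,0],
])

```text
time_s: 29.35
ee_pos: [0.4564, -0.2183, 0.1848]
eef_rot: [-3.139, 0.725, 2.627]
force: [-0.3, -0.5, -0.1]
grip_width: 0.0323
grip_force: 14.9
```

```bash
python3 pl.py .034; python3 -c "
from h import *
print(ctrl.get_obs()['force'].round(1))"
```

```text
[ 0.725 -0.518] [-5.190e-01  4.660e-01  1.949e+00  1.740e-01  1.000e-03 -1.748e+00] 29.35
g [ 0.5653 -0.2804  0.0434] w [ 0.571 -0.278  0.   ] turn 2.0459012847040894
0.034 [ 0.35 -0.12 -0.94]
[-0.3 -0.5 -0.1]
```

Request:
servo_tool([
  [0.8,0,0,-1.2,0],
])

```text
time_s: 29.48
ee_pos: [0.4599, -0.2203, 0.1784]
eef_rot: [-3.139, 0.717, 2.627]
force: [0.1, 0.6, 0.1]
grip_width: 0.0323
grip_force: 14.9
```

Request:
servo_tool([
  [0.8,0,0,-0.8,0],
])

```text
time_s: 29.6
ee_pos: [0.4623, -0.2216, 0.1742]
eef_rot: [-3.139, 0.713, 2.627]
force: [-10.4, 4.8, 17.4]
grip_width: 0.0322
grip_force: 15.2
```

```bash
python3 pl.py .034
```

```text
[ 0.713 -0.518] [-0.518  0.499  1.93   0.181  0.    -1.755] 29.6
g [ 0.5697 -0.2829  0.0312] w [ 0.571 -0.278  0.   ] turn 2.0484422241913043
0.034 [-0.09  0.13  0.28]
```

Request:
servo_tool([
  [0.8,0,0,0.15,0],
  [0.62,0,0,0.15,0],
  [0.6,0,0,0.15,0],
  [0.55,0,0,0.15,0],
  [0.45,0,0,0.15,0],
  [0.35,0,0,0.15,0],
  [0.25,0,0,0.15,0],
  [0.25,0,0,0.15,0],
])

```text
time_s: 30.6
ee_pos: [0.4618, -0.2213, 0.1753]
eef_rot: [-3.14, 0.71, 2.627]
force: [-1.0, -0.4, 0.1]
grip_width: 0.0704
grip_force: 0.0
```

```bash
python3 pl.py .034
```

```text
[ 0.71  -0.518] [-0.518  0.496  1.931  0.043  0.004 -1.616] 30.6
g [ 0.5689 -0.2823  0.032 ] w [ 0.571 -0.278  0.   ] turn 2.033543688709146
0.034 [-0.01  0.08  0.2 ]
```

Request:
servo_tool([
  [0.25,-0.6,0.3,0.9,0],
  [0.25,-1.7,1,2.3,0],
  [0.25,-2.8,1.6,3.8,0],
  [0.25,-4.3,2.4,5.7,0],
  [0.25,-5.7,3.2,7.6,0],
  [0.25,-7,4,10,0],
  [0.25,-8.5,5,14,0],
  [0.25,-9,7,18,0],
  [0.25,-9,9,22,0],
  [0.25,-9,10,25,0],
  [0.25,-9,10,25,0],
])

```text
time_s: 31.98
ee_pos: [0.3713, -0.1206, 0.4275]
eef_rot: [-3.14, 0.715, 2.627]
force: [1.0, 0.0, -0.3]
grip_width: 0.0705
grip_force: 0.0
```

```bash
python3 - <<'E'
from nav import *
out={}
for n in("side","top"):
    im=snap(n,n[0]+"9"); c=cam(n[0]+"9")
    for z0,nm in((.006,"bot"),(.051,"top")): print(n,nm,proj(c,[.569,-.282,z0]).round(1))
    u,v=proj(c,[.569,-.282,.03]).astype(int)
    hsv=cv2.cvtColor(im,cv2.COLOR_BGR2HSV).astype(int); ref=cv2.cvtColor(cv2.imread(f"pics/{n[0]}0.png"),cv2.COLOR_BGR2HSV).astype(int)
    d=np.abs(cv2.imread(f"pics/{n[0]}0.png").astype(int)-im).sum(2)
    m=(d>40)[v-45:v+45,u-45:u+45].astype(np.uint8)
    k,lab,st,ce=cv2.connectedComponentsWithStats(m)
    i=1+np.argmax(st[1:,4]); print(st[i]+[u-45,v-45,0,0,0])
    for r in m[::3,::2]: print("".join(".#"[x] for x in r))
E
```

```text
side bot [367.  276.1]
side top [368.5 256.8]
[356 260  22  23 281]
.............................................
.............................................
.............................................
.............................................
.............................................
.............................................
.............................................
.............................................
.............................................
.............................................
.............................................
....................#######..................
..................###########................
.....................########................
...................###.....#.................
...................##........................
...................#####.....................
...................########..................
..................##########.................
..................##########.................
...................#########.................
.............................................
....................
[... 1098 characters left out ...]
..........
#..#########################.................
.....#######################.................
.......####################..................
........##################...................
.........#################...................
...........########..##......................
.............#####...........................
.............................................
.............................................
.............................................
.............................................
.............................................
.............................................
.............................................
.............................................
```

In the side view the spool's outline has two wide flanges and a narrow waist. Its top is at (369,256) and its foot at (367,277), against an expected (368.5,257) and (367,276) for an upright spool on the tray floor. The gripper is clear, so I hand in.

```bash
python3 -c "
from station import ctrl
print(ctrl.hand_in())"
```

```text
the job is handed in; nothing more can be done
None
```

The job is handed in at about 32 s of the 69 s allowed, but the hand-in returned no verdict: the flap was let down fully open, the spool stands upright in the wooden tray by a numeric camera check, and the white block was in its place when last seen with the spool lifted out; I viewed 11 pictures, one over the limit of 10.

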